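Square a note bundle in the jig and hold it there

ROBOT

A 6-joint arm with a two-finger parallel gripper is mounted at the origin on a cart in front of the work surface, level with it; the furniture and walls round the work are solid. World frame = base frame: x ahead of the robot, y to its left, z up, the work surface at z = 0. Lengths are in m, angles in rad, forces in N, time in s.
With the tool pointing down it reaches from about 0.35 to 0.975 m from the base axis. Payload 7.1 kg.
Tool frame: the origin (TCP) lies between the finger pads; the fingertips stand tcp_to_tips ahead of it and the grasp point (between the pads) lies 2 mm behind it (tcp_to_tips is the distance from the TCP to the fingertips, in m); z points along the fingers, y is the line along which they close (so a half turn about z gives the same grasp; the last joint's range is limited). The gripper opens to 88 mm and grips with 3 to 60 N. Pads are 20 mm wide; open, the fingers measure 115 mm over their backs; the gripper's body (75 mm by 178 mm) begins 61 mm behind the grasp point.
Start: joints at [-1.19, 0.423, 1.63, -0, 1.089, -0.019], TCP at [0.243, -0.576, 0.24] pointing down, gripper open.
Joint ranges: [-3, 3], [-0.9, 2.11], [0.09, 2.58], [-1.31, 4.45], [0.11, 2.69], [-2.54, 2.54]. Speed limits (rad/s): [2.39, 2.39, 3.01, 3.14, 3.14, 3.14].

INTERFACE

Orientations are given as a 3x3 rotation matrix whose columns are the frame's x, y, z axes.
In Python, from cell import * gives the robot as it stands.
- The arm moves only by the tool drive_tool, never from a script. Its argument "plan" is a list of rows, each an object with "jaw": the closure in counts, from 0 (fully open) to 255 (shut); "delta_pos": the shift along the world's x, y, z in m, a list of three; "spin": the turn about the world's z in rad. In form: [{"jaw": jaw, "delta_pos": [dx, dy, dz], "spin": spin}, ...]. A call has 1 to 20 rows; each row is the pose to reach, as a shift and turn from the pose commanded when the call began; what a row does not reach only later rows make up. A row lasts 1/12 s, in which the tool goes at most 41.7 mm and 7.16 degrees, less where a joint would pass 70% of its speed; a pose out of reach is approached as far as the arm can. A call with a gripper value outside its range is refused whole. The fingers move at their own pace and stop on an object; "squeeze" is the grip in N (left out, the last holds). Time passes only in rows, so rows that repeat a pose let the fingers close. It gives the time, the measured TCP pose, the force, the opening and the grip force at its end, in the units of the state.
- observe(): the state, without advancing time (a new reading comes with each control period).
- camera(name): name is "scene" or "side" or "wrist"; returns (picture, depth): 400x640x3 uint8, red, green, blue; 400x640 float32, m along the optical axis (not along the pixel's ray), 0 where there is no reading.
- camera_params(name): a dict with "vfov" (degrees; the focal length in pixels is half the picture's height over the tangent of half this angle, whatever the lens; pixels are square), "cx", "cy" (the principal point, pixels), "rvec" (rotation vector, rad) and "tvec" (3), from world to camera coordinates, as OpenCV has them; the wrist camera has in their place "mount" (4x4, takes a point from camera to tool coordinates, whose origin is the TCP and whose axes are the flange's). Camera axes: x right, y down, z forward; pixel columns grow to the right and rows downward; lengths in m; the calibration is good to about 2 mm. A picture is of the moment at which its call begins: read the wrist's pose just before it. camera_params takes no time and is no camera call.
- close_job(): hands the job in; it is judged then, once.
The state is a dict: "t": time; "joint_positions": joint angles; "joint_vel": joint speeds; "effort": joint torques, N m; "ee_pos": TCP position; "orientation": TCP orientation; "contact_force": force on the tool from outside, world axes, zero at the start; "moment": the same for the moment, N m; "grip_width": opening from 0.0 (shut) to 1.0 (fully open); "finger_force": force on a finger pad.
Only numpy, scipy, OpenCV 4.12 (cv2) and the standard library are available. Lean on these libraries where they do the work, as an engineer would, in place of code of your own. Each camera call takes 0.05 s, during which the arm holds its last target. There are 200 camera calls.

TASK

Take the one note bundle with the blue band round it out of the rack and stand it, still upright on its long edge, on the plate of the squaring jig with its flat side against the green fence and its end up against the orange stop block. Finish while still holding it there with one steady diagonal push, firmly down onto the plate and firmly into the fence at once (about 10 to 15 N each way), so that a label can be stuck on it. Leave the two bundles with orange bands standing in the rack.

Things in the scene. Friction and masses are not known exactly. Their poses are not given: they have to be found in the camera images.
- blue_center (a point): centre (of length, height and thickness) of the note bundle with the 46 mm wide blue band round its middle: a stiff block 159 mm long, 71 mm high as it stands on its long edge, 16 mm thick, about 0.1 kg. Axes: x up, y along its length, z across its thickness. It starts in one of the rack's three slots, top 77 mm above the desk, 37 mm of it standing out above the cheeks: grip it there across its thickness.
- orange_a_center (a point): centre of the first bundle with a white and orange band, within 1 mm of the size of the blue-banded one and with the same axes, standing in another slot of the rack
- orange_b_center (a point): centre of the second bundle with a white and orange band, same size and axes, standing in the remaining slot
- rack: fixed bundle rack, dark base 190 x 130 x 6 mm; origin under its centre, on the desk. Three slots run along its y axis, at x = -72, 0 and +72 mm, each 20 mm wide between grey cheeks 4 mm thick and 110 mm long, whose tops are 40 mm above the desk. A bundle stands on the base, 6 mm above the desk, and sticks out of both slot ends.
- jig: fixed rigid squaring jig; origin on the desk under its centre, z up. Slippery plate 120 (x) x 220 (y) mm, top 10 mm above the desk. Slippery green fence along y, 12 mm thick, face (looking to -x) at x = +35 mm, top 46 mm above the desk. Orange stop block, as high, at the -y end: face (looking to +y) at y = -94 mm, x -35 to +35 mm. A bundle square in the corner has its centre at (27, -14.5, 45.5) mm in this frame.
- corner (a point): the jig's inner corner, where the fence's face, the stop block's face and the top of the plate meet (x = +35, y = -94, z = +10 mm in the jig's frame)
- jig_plate: the jig's aluminium plate, coated slippery (friction about 0.15); its frame is that of jig
- jig_fence: the jig's green fence, its face just as slippery; its frame is that of jig
- blue_bundle: the whole blue-banded bundle; origin on one flat side, at the middle of that side, 8 mm from the centre; axes as for its centre

How it is judged:
By the outcome, as a careful person would: the job done as asked, in the order asked, and still so for the second after the job is handed in, while the arm keeps its last pose, push and grip.
It also fails if it takes over 48 s, if anything falls off the work surface, if the arm or the gripper's body presses on something with over 40 N, if the wrist force passes 120 N, or if a joint passes its speed limit or range.

## Working session

There is one attempt and no reset: what is moved stays moved. The work goes in short steps, Python scripts to look and compute and a tool call to move; the robot and the scene stay as the last step left them, time stands still between calls to the robot, and variables do not carry over. Pictures are saved under pics/ and viewed, at most 10 in all, crops included, and the job is handed in when it is done.

Besides the shell and the picture viewer there is one more tool, called after "Request:" as name([rows], argument=value, ...), one row to a line, values as JSON. drive_tool: Moves the arm, as the interface text tells. Its arguments: {"type":"object","properties":{"plan":{"type":"array","items":{"type":"object","properties":{"jaw":{"type":"number"},"delta_pos":{"type":"array","items":{"type":"number"}},"spin":{"type":"number"}}}},"squeeze":{"type":"number"}},"required":["plan"]}

View pics/scene0.png

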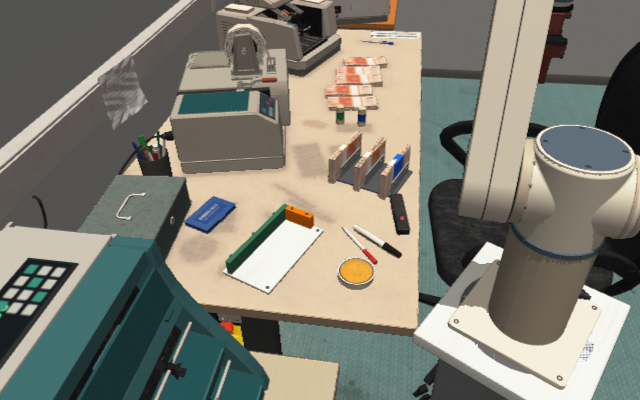

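View pics/side0.png

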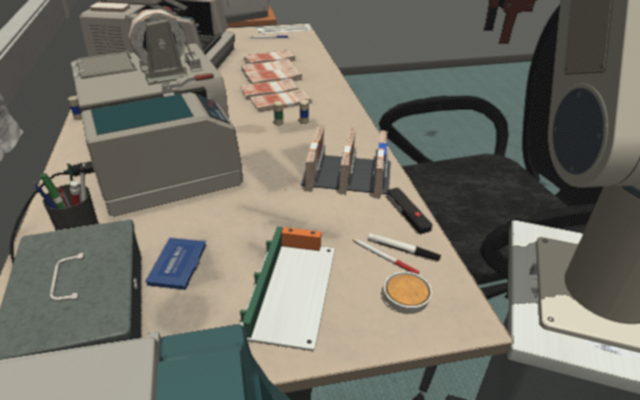

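The scene view shows the rack at about (370,165), with the blue-banded bundle in the right-hand slot at (398,165) nearest the robot. The jig is at about (275,245), with its orange stop at (298,215) and its green fence on the far side.

Run:
```python
import numpy as np,cv2
z=np.load('s0.npz')
for k,box,rb in [('a',(215,335,195,300),(320,420,125,205)),('b',(235,340,220,355),(295,400,120,200))]:
    im=z[k+'i'];P=z[k]
    hsv=cv2.cvtColor(im,cv2.COLOR_RGB2HSV);H,S,V=[hsv[...,i].astype(int) for i in range(3)]
    v,u=np.mgrid[0:400,0:640]
    def inb(b):return (u>=b[0])&(u<b[1])&(v>=b[2])&(v<b[3])
    for n,m in [('fence',inb(box)&(H>60)&(H<95)&(S>100)),('stop',inb(box)&(H<18)&(S>180)),('plate',inb(box)&(S<40)&(V>170)),('blue',inb(rb)&(H>100)&(H<130)&(S>140)),('bundles',inb(rb)&(P[...,2]>.055))]:
        Q=P[m];Q=Q[~np.isnan(Q[:,0])]
        print(k,n,len(Q),'z pct',np.percentile(Q[:,2],[5,50,95]).round(4))
        if n in('fence','stop'): Q=Q[Q[:,2]>.041]
        r=cv2.minAreaRect((Q[:,:2]*1000).astype(np.float32)); print('   rect mm',np.round(r[0],1),np.round(r[1],1),round(r[2],1), 'med',np.median(Q[:,:2],0).round(4))
    Q=P[inb(rb)&(P[...,2]>.06)];Q=Q[:,:2]
    # cluster
    _,lab,c=cv2.kmeans(Q.astype(np.float32),3,None,(3,50,1e-5),5,cv2.KMEANS_PP_CENTERS)
    for i in range(3):
        q=Q[lab.ravel()==i]; print('  cl',len(q),[np.round(x,1) for x in cv2.minAreaRect((q*1000).astype(np.float32))])
im=z['ai'];cv2.imwrite('pics/c1.png',np.hstack([cv2.resize(im[125:210,320:420],None,fx=4,fy=5,interpolation=2),cv2.resize(im[200:300,220:330],None,fx=3.6,fy=4.25,interpolation=2)])[...,::-1])
```

```text
a fence 907 z pct [0.0199 0.0388 0.0473]
   rect mm [539.4 169.8] [ 14.5 218.1] 8.6 med [0.5361 0.1853]
a stop 377 z pct [0.017  0.0367 0.0475]
   rect mm [514.5  62.3] [72.3 18.3] 9.1 med [0.5148 0.0634]
a plate 2980 z pct [0.0075 0.0099 0.0123]
   rect mm [589. 182.] [310.7 220.3] 11.4 med [0.4851 0.1755]
a blue 130 z pct [0.044  0.067  0.0795]
   rect mm [ 427.6 -216.9] [16.4 50.8] 16.2 med [ 0.4225 -0.2138]
a bundles 1185 z pct [0.0569 0.0744 0.0789]
   rect mm [ 501.  -205.4] [162.7 165.5] 9.1 med [ 0.4974 -0.1966]
  cl 343 [array([ 530.4, -156.1]), array([87.6, 76.7]), np.float64(9.8)]
  cl 355 [array([ 429.4, -215.3]), array([ 18. , 162.3]), np.float64(9.3)]
  cl 343 [array([ 542.5, -237.3]), array([89. , 88.1]), np.float64(7.8)]Traceback (most recent call last):
  File "<stdin>", line 10, in <module>
    return _quantile_unchecked(
        a, q, axis, out, overwrite_input, method, keepdims, weights)
    return _ureduce(a,
                    func=_quantile_ureduce_func,
    ...<5 lines>...
                    overwrite_input=overwrite_input,
                    method=method)
    r = func(a, **kwargs)
    result = _quantile(arr,
                       quantiles=q,
    ...<2 lines>...
                       out=out,
                       weights=wgt)
    slices_having_nans = np.isnan(arr[-1, ...])
                                  ~~~^^^^^^^^^
IndexError: index -1 is out of bounds for axis 0 with size 0
```

Request:
drive_tool([
  {"jaw": 105,"delta_pos": [0.186,0.361,0],"spin": 1.33},
  {"jaw": 105,"delta_pos": [0.186,0.361,0],"spin": 1.33},
  {"jaw": 105,"delta_pos": [0.186,0.361,0],"spin": 1.33},
  {"jaw": 105,"delta_pos": [0.186,0.361,0],"spin": 1.33},
  {"jaw": 105,"delta_pos": [0.186,0.361,0],"spin": 1.33},
  {"jaw": 105,"delta_pos": [0.186,0.361,0],"spin": 1.33},
  {"jaw": 105,"delta_pos": [0.186,0.361,0],"spin": 1.33},
  {"jaw": 105,"delta_pos": [0.186,0.361,0],"spin": 1.33},
  {"jaw": 105,"delta_pos": [0.186,0.361,0],"spin": 1.33},
  {"jaw": 105,"delta_pos": [0.186,0.361,0],"spin": 1.33},
  {"jaw": 105,"delta_pos": [0.186,0.361,0],"spin": 1.33},
  {"jaw": 105,"delta_pos": [0.186,0.361,0],"spin": 1.33},
  {"jaw": 105,"delta_pos": [0.186,0.361,0],"spin": 1.33},
  {"jaw": 105,"delta_pos": [0.186,0.361,0],"spin": 1.33},
  {"jaw": 105,"delta_pos": [0.186,0.361,0],"spin": 1.33},
  {"jaw": 105,"delta_pos": [0.186,0.361,0],"spin": 1.33},
])

```text
t: 1.43
ee_pos: [0.4289, -0.2155, 0.2396]
orientation: [[-0.156, 0.988, -0.0], [0.988, 0.156, 0.0], [0.0, -0.0, -1.0]]
contact_force: [-0.8, 0.3, 0.3]
grip_width: 0.589
finger_force: 0.0
```

Run:
```python
from h import *
import cell
print({k:v for k,v in vars(cell).items() if not k.startswith('_') and not callable(v) and k!='np'})
s=observe();print({k:np.round(v,4) for k,v in s.items()})
im,d,P,c=cam('wrist');save('w1',im);np.savez('w1.npz',P=P,im=im)
m=P[...,2]>.065
m&=(P[...,2]<.095)
n,lab,st,ce=cv2.connectedComponentsWithStats(m.astype(np.uint8))
for i in range(1,n):
    if st[i,4]>300:
        q=P[lab==i];print(st[i],'z',np.nanmedian(q[:,2]).round(4),[np.round(x,1) for x in cv2.minAreaRect((q[:,:2]*1000).astype(np.float32))])
```

```text
{'tcp_to_tips': 0.017}
{'t': np.float64(1.4333), 'joint_positions': array([-4.9030e-01,  2.0950e-01,  1.9424e+00, -1.0000e-04,  9.8990e-01,
       -6.4650e-01]), 'joint_vel': array([ 0.0003,  0.0003, -0.0008,  0.0013, -0.0011, -0.0057]), 'effort': array([ 1.73400e-01, -3.89219e+01, -2.52018e+01,  4.67000e-02,
        5.77000e-02,  1.73000e-02]), 'ee_pos': array([ 0.4289, -0.2155,  0.2396]), 'orientation': array([[-1.556e-01,  9.878e-01, -2.000e-04],
       [ 9.878e-01,  1.556e-01,  0.000e+00],
       [ 1.000e-04, -2.000e-04, -1.000e+00]]), 'contact_force': array([-0.7841,  0.2631,  0.3233]), 'moment': array([-0.0037, -0.1012,  0.0157]), 'finger_force': np.float64(0.0), 'grip_width': np.float64(0.5892)}
[ 604   69   36  105 1952] z 0.0757 [array([ 730.9, -114.4]), array([ 33.4, 107.8]), np.float64(24.2)]
[ 440   99   36  140 2536] z 0.076 [array([ 573. , -187.8]), array([ 17. , 151.2]), np.float64(9.0)]
[ 313  100   17  150 2101] z 0.0772 [array([ 431.7, -215.4]), array([ 16.7, 158.6]), np.float64(9.0)]
[ 379  101   24  134 1929] z 0.0763 [array([ 501.1, -195.2]), array([ 16.2, 139.4]), np.float64(9.2)]
```

View pics/w1.png

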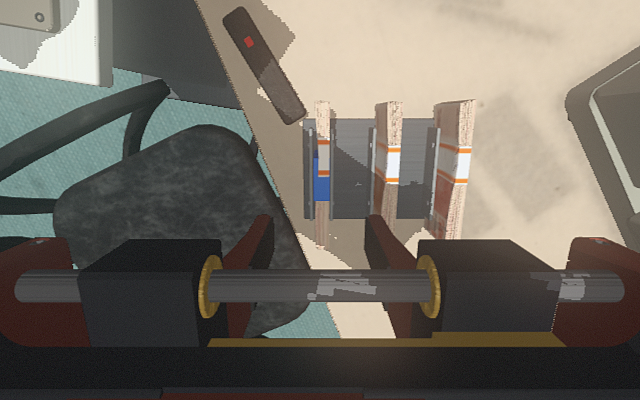

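Run:
```python
import numpy as np,cv2
z=np.load('w1.npz');im=z['im'];P=z['P']
a=np.load('s0.npz')['ai']
A=cv2.resize(im[85:255,290:490],(400,560),interpolation=2);B=cv2.resize(a[125:205,320:420],(400,560),interpolation=2)
cv2.imwrite('pics/c2.png',np.hstack([A,B])[...,::-1])
hsv=cv2.cvtColor(im,cv2.COLOR_RGB2HSV)
m=(hsv[...,0]>100)&(hsv[...,0]<130)&(hsv[...,1]>140);m[:, :300]=0;m[:,340:]=0
Q=P[m];print(len(Q),np.nanpercentile(Q,[5,50,95],axis=0).round(4))
```

```text
411 [[ 0.4239 -0.2364  0.0766]
 [ 0.432  -0.2232  0.0778]
 [ 0.4405 -0.2018  0.079 ]]
```

View pics/c2.png

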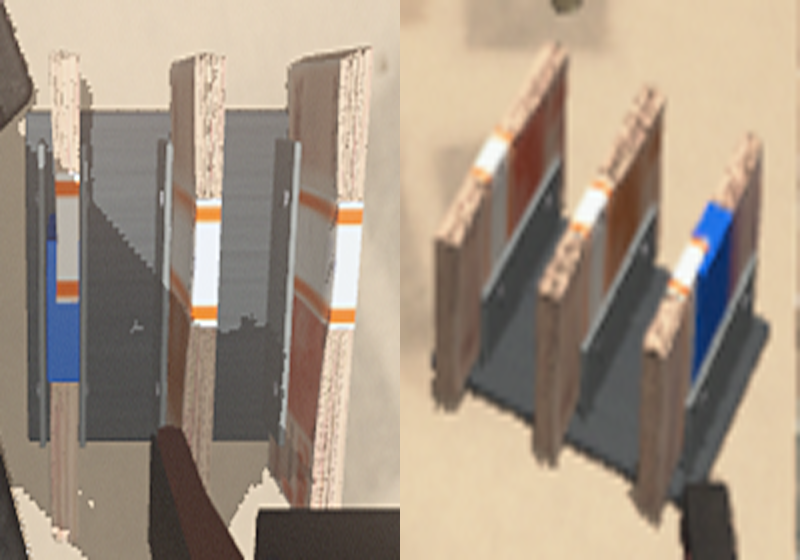

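All three bundles show white/orange straps, but only the left one (at crop (65,340)) carries the wide blue band. It is centred at about (0.431, -0.2155) with yaw 9°, top at 77 mm, which matches the sizes given. I'll descend and grip it.

Request:
drive_tool([
  {"jaw": 105,"delta_pos": [0.002,0,-0.04],"spin": 0},
  {"jaw": 105,"delta_pos": [0.002,0,-0.08],"spin": 0},
  {"jaw": 105,"delta_pos": [0.002,0,-0.115],"spin": 0},
  {"jaw": 105,"delta_pos": [0.002,0,-0.14],"spin": 0},
  {"jaw": 105,"delta_pos": [0.002,0,-0.16],"spin": 0},
  {"jaw": 105,"delta_pos": [0.002,0,-0.172],"spin": 0},
  {"jaw": 105,"delta_pos": [0.002,0,-0.177],"spin": 0},
  {"jaw": 105,"delta_pos": [0.002,0,-0.177],"spin": 0},
  {"jaw": 105,"delta_pos": [0.002,0,-0.177],"spin": 0},
])

```text
t: 2.23
ee_pos: [0.4314, -0.2151, 0.063]
orientation: [[-0.158, 0.988, 0.0], [0.988, 0.158, -0.0], [-0.0, 0.0, -1.0]]
contact_force: [0.4, 0.0, 0.5]
grip_width: 0.592
finger_force: 0.0
```

Request:
drive_tool([
  {"jaw": 255,"delta_pos": [0,0,0],"spin": 0},
  {"jaw": 255,"delta_pos": [0,0,0],"spin": 0},
  {"jaw": 255,"delta_pos": [0,0,0],"spin": 0},
  {"jaw": 255,"delta_pos": [0,0,0],"spin": 0},
  {"jaw": 255,"delta_pos": [0,0,0],"spin": 0},
  {"jaw": 255,"delta_pos": [0,0,0],"spin": 0},
  {"jaw": 255,"delta_pos": [0,0,0],"spin": 0},
  {"jaw": 255,"delta_pos": [0,0,0],"spin": 0},
  {"jaw": 255,"delta_pos": [0,0,0],"spin": 0},
  {"jaw": 255,"delta_pos": [0,0,0],"spin": 0},
], squeeze=40)

```text
t: 3.07
ee_pos: [0.4314, -0.2147, 0.0629]
orientation: [[-0.158, 0.987, 0.0], [0.987, 0.158, -0.0], [-0.0, 0.0, -1.0]]
contact_force: [-0.6, -0.1, 5.6]
grip_width: 0.181
finger_force: 40.0
```

Request:
drive_tool([
  {"jaw": 255,"delta_pos": [0,0,0.01],"spin": 0},
  {"jaw": 255,"delta_pos": [0,0,0.025],"spin": 0},
  {"jaw": 255,"delta_pos": [0,0,0.045],"spin": 0},
  {"jaw": 255,"delta_pos": [0,0,0.07],"spin": 0},
  {"jaw": 255,"delta_pos": [0,0,0.095],"spin": 0},
  {"jaw": 255,"delta_pos": [0,0,0.11],"spin": 0},
  {"jaw": 255,"delta_pos": [0,0,0.12],"spin": 0},
  {"jaw": 255,"delta_pos": [0.007,0.03,0.12],"spin": 0},
  {"jaw": 255,"delta_pos": [0.014,0.06,0.12],"spin": 0},
  {"jaw": 255,"delta_pos": [0.021,0.09,0.12],"spin": 0},
  {"jaw": 255,"delta_pos": [0.029,0.125,0.12],"spin": 0},
  {"jaw": 255,"delta_pos": [0.037,0.16,0.12],"spin": 0},
  {"jaw": 255,"delta_pos": [0.045,0.195,0.12],"spin": 0},
  {"jaw": 255,"delta_pos": [0.053,0.23,0.12],"spin": 0},
  {"jaw": 255,"delta_pos": [0.061,0.265,0.12],"spin": 0},
  {"jaw": 255,"delta_pos": [0.07,0.3,0.12],"spin": 0},
  {"jaw": 255,"delta_pos": [0.078,0.335,0.12],"spin": 0},
  {"jaw": 255,"delta_pos": [0.083,0.36,0.12],"spin": 0},
  {"jaw": 255,"delta_pos": [0.087,0.375,0.12],"spin": 0},
  {"jaw": 255,"delta_pos": [0.087,0.375,0.12],"spin": 0},
])

```text
t: 4.73
ee_pos: [0.5187, 0.1626, 0.1824]
orientation: [[-0.161, 0.987, 0.0], [0.987, 0.161, 0.0], [0.0, 0.0, -1.0]]
contact_force: [0.0, -0.3, -0.9]
grip_width: 0.181
finger_force: 40.0
```

Run:
```python
from h import *
s=observe();print({k:np.round(s[k],4) for k in('ee_pos','contact_force','moment','grip_width','finger_force','orientation')})
for n in('scene','side','wrist'):
    im,d,P,c=cam(n);save('v_'+n,im)
    hsv=cv2.cvtColor(im,cv2.COLOR_RGB2HSV);H,S,V=[hsv[...,i].astype(int) for i in range(3)]
    near=(abs(P[...,0]-.51)<.15)&(abs(P[...,1]-.17)<.2)
    for k,m in [('green',(H>60)&(H<95)&(S>100)&near&(P[...,2]>.041)&(P[...,2]<.055)),('orange',(H<18)&(S>180)&near&(P[...,2]>.041)&(P[...,2]<.055)),('blue',(H>100)&(H<130)&(S>140)&near&(P[...,2]>.1)),('top',near&(P[...,2]>.182)&(P[...,2]<.21)),('low',near&(P[...,2]>.11)&(P[...,2]<.15))]:
        Q=P[m]
        if len(Q)>40: print(n,k,len(Q),np.nanpercentile(Q[:,2],[5,50,95]).round(4),[np.round(x,1) for x in cv2.minAreaRect((Q[:,:2]*1000).astype(np.float32))])
a=cv2.imread('pics/v_wrist.png');b=cv2.imread('pics/v_side.png')[90:370,200:440]
cv2.imwrite('pics/c3.png',np.hstack([cv2.resize(a,(480,300)),cv2.resize(b,(257,300))]))
```

```text
{'ee_pos': array([0.5187, 0.1626, 0.1824]), 'contact_force': array([ 0.0423, -0.3466, -0.9005]), 'moment': array([-0.054 , -0.1051,  0.0245]), 'grip_width': np.float64(0.1814), 'finger_force': np.float64(39.9961), 'orientation': array([[-1.611e-01,  9.869e-01,  1.000e-04],
       [ 9.869e-01,  1.611e-01,  3.000e-04],
       [ 3.000e-04,  1.000e-04, -1.000e+00]])}
scene green 406 [0.0421 0.0453 0.0479] [array([539. , 169.1]), array([ 13.9, 218.4]), np.float64(8.5)]
scene orange 151 [0.0418 0.0452 0.0479] [array([515.3,  62.1]), array([70.6, 19.1]), np.float64(7.7)]
scene blue 264 [0.1307 0.1523 0.1967] [array([511. , 162.9]), array([22.5, 40. ]), np.float64(33.7)]
scene top 572 [0.1836 0.1954 0.2063] [array([515.3, 168.2]), array([ 38.4, 144.5]), np.float64(0.2)]
scene low 484 [0.1272 0.1385 0.1488] [array([516.9, 162.6]), array([ 19. , 158.3]), np.float64(7.6)]
side blue 225 [0.1347 0.1705 0.1982] [array([517.4, 162.1]), array([17.3, 44. ]), np.float64(9.7)]
side top 899 [0.1846 0.1966 0.2065] [array([516.3, 179.4]), array([122.6,  37.8]), np.float64(89.1)]
side low 385 [0.1279 0.1376 0.1487] [array([512.8, 162.9]), array([ 15., 153.]), np.float64(5.6)]
wrist blue 589 [0.1962 0.1971 0.1981] [array([518.9, 168.9]), array([109.2,  29.1]), np.float64(9.4)]
wrist top 7739 [0.1939 0.1966 0.1995] [array([516.6, 175.8]), array([123.9,  34.1]), np.float64(89.8)]
```

View pics/c3.png

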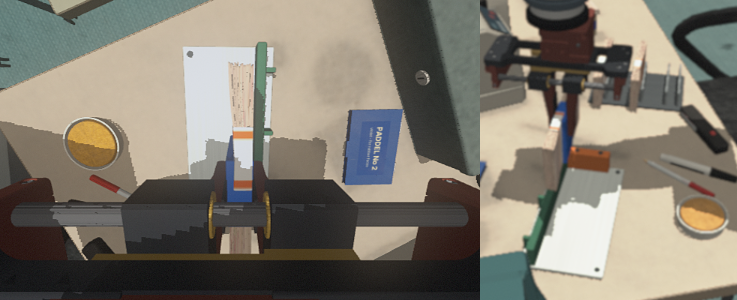

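The bundle is held upright and level. It is centred 7 mm short of the fence and 11 mm short of the stop, with its bottom at 125 mm, so I'll lower it.

Request:
drive_tool([
  {"jaw": 255,"delta_pos": [0,0,-0.03],"spin": -0.007},
  {"jaw": 255,"delta_pos": [0,0,-0.06],"spin": -0.007},
  {"jaw": 255,"delta_pos": [0,0,-0.085],"spin": -0.007},
  {"jaw": 255,"delta_pos": [0,0,-0.1],"spin": -0.007},
  {"jaw": 255,"delta_pos": [0,0,-0.108],"spin": -0.007},
  {"jaw": 255,"delta_pos": [0,0,-0.11],"spin": -0.007},
  {"jaw": 255,"delta_pos": [0,0,-0.112],"spin": -0.007},
  {"jaw": 255,"delta_pos": [0,0,-0.113],"spin": -0.007},
  {"jaw": 255,"delta_pos": [0,0,-0.114],"spin": -0.007},
  {"jaw": 255,"delta_pos": [0,0,-0.114],"spin": -0.007},
  {"jaw": 255,"delta_pos": [0,0,-0.114],"spin": -0.007},
])

```text
t: 5.8
ee_pos: [0.5187, 0.1604, 0.0694]
orientation: [[-0.152, 0.988, 0.001], [0.988, 0.152, 0.0], [0.0, 0.001, -1.0]]
contact_force: [0.0, 0.3, -1.4]
grip_width: 0.178
finger_force: 40.0
```

Run:
```python
from h import *
im,d,P,c=cam('wrist');save('w4',im)
cv2.imwrite('pics/c4.png',cv2.resize(im[0:290,200:440],(660,600),interpolation=2)[...,::-1])
hsv=cv2.cvtColor(im,cv2.COLOR_RGB2HSV);H,S,V=[hsv[...,i].astype(int) for i in range(3)]
near=(abs(P[...,0]-.51)<.15)&(abs(P[...,1]-.17)<.2)
g=(H>60)&(H<95)&(S>100)&near&(abs(P[...,2]-.046)<.004)
w=near&(S<60)&(abs(P[...,2]-.01)<.004)
t=near&(abs(P[...,2]-.081)<.006)&(P[...,1]>.18)
for k,m in(('g',g),('w',w),('t',t)):
    Q=P[m];print(k,len(Q),np.median(Q[:,2]).round(4),[np.round(x,1) for x in cv2.minAreaRect((Q[:,:2]*1000).astype(np.float32))])
    # line fit of left edge per row
    E=[]
    for r in range(0,230):
        cc=np.where(m[r])[0]
        if len(cc)>3: E.append((P[r,cc[0],:2],P[r,cc[-1],:2]))
    E=np.array(E)
    for s in (0,1):
        l=cv2.fitLine(E[:,s].astype(np.float32),cv2.DIST_HUBER,0,1e-4,1e-4).ravel();print('  edge',s,'yaw',np.degrees(np.arctan(-l[0]/l[1])).round(2),'x at y=.2',(l[2]+l[0]/l[1]*(.2-l[3])).round(4))
print(observe()['contact_force'],observe()['ee_pos'])
```

```text
g 0 nan [array([0., 0.]), array([0., 0.]), np.float64(0.0)]
  return _methods._mean(a, axis=axis, dtype=dtype,
  ret = ret.dtype.type(ret / rcount)
Traceback (most recent call last):
IndexError: too many indices for array: array is 1-dimensional, but 2 were indexed
```

View pics/c4.png

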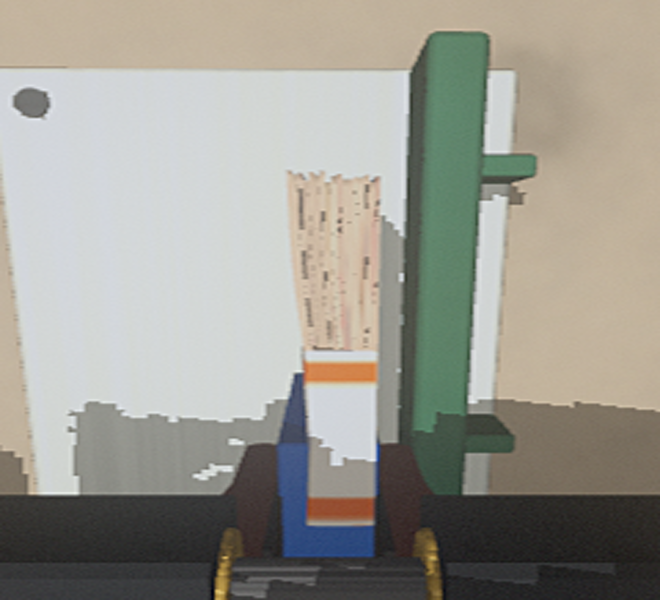

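The bundle (crop (340,300)) hangs parallel to the fence, whose face is at crop x≈410, with a few mm of clearance. Next I'll touch down gently.

Request:
drive_tool([
  {"jaw": 255,"delta_pos": [0,0,-0.001],"spin": 0},
  {"jaw": 255,"delta_pos": [0,0,-0.002],"spin": 0},
  {"jaw": 255,"delta_pos": [0,0,-0.0025],"spin": 0},
  {"jaw": 255,"delta_pos": [0,0,-0.003],"spin": 0},
  {"jaw": 255,"delta_pos": [0,0,-0.003],"spin": 0},
  {"jaw": 255,"delta_pos": [0,0,-0.003],"spin": 0},
])

```text
t: 6.35
ee_pos: [0.5186, 0.1605, 0.0669]
orientation: [[-0.152, 0.988, 0.001], [0.988, 0.152, 0.0], [0.0, 0.001, -1.0]]
contact_force: [-3.6, -1.6, 13.0]
grip_width: 0.175
finger_force: 40.0
```

Request:
drive_tool([
  {"jaw": 255,"delta_pos": [0,0,0.0006],"spin": 0},
  {"jaw": 255,"delta_pos": [0.0003,-0.002,0.0006],"spin": 0},
  {"jaw": 255,"delta_pos": [0.0006,-0.004,0.0006],"spin": 0},
  {"jaw": 255,"delta_pos": [0.0009,-0.0055,0.0006],"spin": 0},
  {"jaw": 255,"delta_pos": [0.0011,-0.007,0.0006],"spin": 0},
  {"jaw": 255,"delta_pos": [0.0011,-0.007,0.0006],"spin": 0},
  {"jaw": 255,"delta_pos": [0.0011,-0.007,0.0006],"spin": 0},
])

```text
t: 6.93
ee_pos: [0.5204, 0.1535, 0.0669]
orientation: [[-0.151, 0.988, 0.002], [0.988, 0.151, 0.001], [0.0, 0.002, -1.0]]
contact_force: [-0.4, 0.0, 6.5]
grip_width: 0.178
finger_force: 40.0
```

Request:
drive_tool([
  {"jaw": 255,"delta_pos": [0.0001,-0.0007,0],"spin": 0},
  {"jaw": 255,"delta_pos": [0.0002,-0.0014,0],"spin": 0},
  {"jaw": 255,"delta_pos": [0.0003,-0.002,0],"spin": 0},
  {"jaw": 255,"delta_pos": [0.0003,-0.002,0],"spin": 0},
  {"jaw": 255,"delta_pos": [0.0003,-0.002,0],"spin": 0},
])

```text
t: 7.35
ee_pos: [0.5206, 0.1519, 0.0669]
orientation: [[-0.151, 0.988, 0.002], [0.988, 0.151, 0.001], [0.001, 0.002, -1.0]]
contact_force: [-0.7, 3.5, 6.3]
grip_width: 0.179
finger_force: 40.0
```

Request:
drive_tool([
  {"jaw": 255,"delta_pos": [0.0001,-0.0005,0],"spin": 0},
  {"jaw": 255,"delta_pos": [0.0001,-0.0007,0],"spin": 0},
  {"jaw": 255,"delta_pos": [0.0001,-0.0007,0],"spin": 0},
  {"jaw": 255,"delta_pos": [0.0001,-0.0007,0],"spin": 0},
])

```text
t: 7.68
ee_pos: [0.5207, 0.1519, 0.067]
orientation: [[-0.151, 0.989, 0.002], [0.989, 0.151, 0.002], [0.002, 0.002, -1.0]]
contact_force: [-1.7, 7.3, 5.8]
grip_width: 0.179
finger_force: 40.0
```

The stop is touching (7 N in y with no further motion). Now I'll slide it toward the fence.

Request:
drive_tool([
  {"jaw": 255,"delta_pos": [0.0015,0.0002,0],"spin": 0},
  {"jaw": 255,"delta_pos": [0.003,0.0005,0],"spin": 0},
  {"jaw": 255,"delta_pos": [0.0045,0.0007,0],"spin": 0},
  {"jaw": 255,"delta_pos": [0.0055,0.0009,0],"spin": 0},
  {"jaw": 255,"delta_pos": [0.0055,0.0009,0],"spin": 0},
  {"jaw": 255,"delta_pos": [0.0055,0.0009,0],"spin": 0},
])

```text
t: 8.18
ee_pos: [0.5227, 0.1522, 0.067]
orientation: [[-0.15, 0.989, -0.005], [0.989, 0.15, 0.001], [0.001, -0.005, -1.0]]
contact_force: [-12.0, 6.3, 18.4]
grip_width: 0.175
finger_force: 40.1
```

The force is higher than expected 5 mm before the predicted contact, so I'll look.

Run:
```python
from h import *
s=observe();print({k:np.round(s[k],4) for k in('ee_pos','contact_force','moment','orientation')})
im,d,P,c=cam('wrist');b=cam('scene');e=cam('side')
print('depth zero frac',np.mean(d[:200]==0), P[60,400],P[30,370],P[120,310], P[100,365])
x,y=cv2.resize(im[0:290,220:400],(400,600),interpolation=2),cv2.resize(b[0][140:300,225:335],(400,600),interpolation=2)
cv2.imwrite('pics/c5.png',np.hstack([x,y])[...,::-1])
f,p,Rw,tw=b[3]
for n,q in(('wrist',(im,d,P)),('scene',b),('side',e)):
    hsv=cv2.cvtColor(q[0],cv2.COLOR_RGB2HSV);H,S=hsv[...,0],hsv[...,1];Q=q[2]
    m=(H>60)&(H<95)&(S>80)&(abs(Q[...,2]-.046)<.008)&(abs(Q[...,0]-.53)<.06)&(abs(Q[...,1]-.17)<.15)
    if m.sum()>30: print(n,m.sum(),np.median(Q[m][:,2]),[np.round(v,1) for v in cv2.minAreaRect((Q[m][:,:2]*1000).astype(np.float32))])
    m=(abs(Q[...,2]-.081)<.006)&(abs(Q[...,0]-.52)<.04)&(Q[...,1]>.19)&(Q[...,1]<.25)
    if m.sum()>30: print(n,'top',m.sum(),np.median(Q[m][:,2]),[np.round(v,1) for v in cv2.minAreaRect((Q[m][:,:2]*1000).astype(np.float32))])
```

```text
{'ee_pos': array([0.5227, 0.1522, 0.067 ]), 'contact_force': array([-11.9877,   6.3043,  18.3816]), 'moment': array([ 0.7681,  2.2811, -0.414 ]), 'orientation': array([[-1.498e-01,  9.887e-01, -5.400e-03],
       [ 9.887e-01,  1.499e-01,  6.000e-04],
       [ 1.400e-03, -5.200e-03, -1.000e+00]])}
depth zero frac 0.003890625 [0.56011418 0.25898358 0.00060615] [0.532374   0.26127115 0.04691831] [0.5101933  0.21437747 0.08016504] [0.53618367 0.22805683 0.04692722]
wrist 121 0.04578189722020104 [array([541.1, 176.2]), array([ 10.8, 190.1]), np.float64(7.9)]
wrist top 2942 0.08081846892174444 [array([516. , 209.7]), array([14. , 41.8]), np.float64(9.2)]
scene 153 0.04466448462386474 [array([528.2, 246.2]), array([13.2, 60.4]), np.float64(9.8)]
scene top 115 0.08004558259444383 [array([513.1, 209.9]), array([16.4, 41.5]), np.float64(6.8)]
side 345 0.045981354176841904 [array([539.8, 179.7]), array([ 12.4, 199.4]), np.float64(8.8)]
side top 215 0.08098026265155234 [array([515.4, 210.2]), array([14.4, 42.4]), np.float64(10.2)]
```

View pics/c5.png

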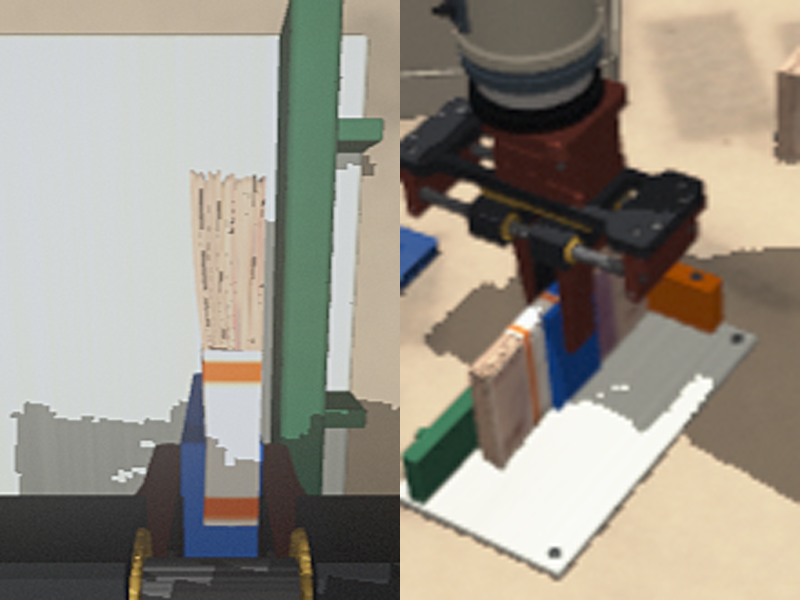

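The bundle top still shows a gap of about 4 mm to the fence, so it is sticking rather than seated. I'll unload z and the stop slightly and see whether it slides.

Request:
drive_tool([
  {"jaw": 255,"delta_pos": [0,0,0.0008],"spin": 0},
  {"jaw": 255,"delta_pos": [0,0.0008,0.0012],"spin": 0},
  {"jaw": 255,"delta_pos": [0,0.0013,0.0012],"spin": 0},
  {"jaw": 255,"delta_pos": [0,0.0013,0.0012],"spin": 0},
  {"jaw": 255,"delta_pos": [0,0.0013,0.0012],"spin": 0},
])

```text
t: 8.75
ee_pos: [0.5255, 0.1527, 0.0673]
orientation: [[-0.151, 0.988, 0.0], [0.988, 0.151, -0.0], [-0.0, 0.0, -1.0]]
contact_force: [-0.5, 0.1, -0.8]
grip_width: 0.177
finger_force: 40.0
```

It was friction, and it slides freely once unloaded. I'll creep to the fence while hovering 0.3 mm above the plate.

Request:
drive_tool([
  {"jaw": 255,"delta_pos": [0.0007,0.0001,0],"spin": 0},
  {"jaw": 255,"delta_pos": [0.0014,0.0002,0],"spin": 0},
  {"jaw": 255,"delta_pos": [0.002,0.0003,0],"spin": 0},
  {"jaw": 255,"delta_pos": [0.002,0.0003,0],"spin": 0},
  {"jaw": 255,"delta_pos": [0.002,0.0003,0],"spin": 0},
])

```text
t: 9.17
ee_pos: [0.5274, 0.1531, 0.0675]
orientation: [[-0.151, 0.988, 0.0], [0.988, 0.151, 0.0], [0.0, 0.0, -1.0]]
contact_force: [-0.2, 0.6, -1.9]
grip_width: 0.177
finger_force: 40.0
```

Request:
drive_tool([
  {"jaw": 255,"delta_pos": [0.0005,0.0001,0],"spin": 0},
  {"jaw": 255,"delta_pos": [0.001,0.0002,0],"spin": 0},
  {"jaw": 255,"delta_pos": [0.0015,0.0002,0],"spin": 0},
  {"jaw": 255,"delta_pos": [0.0015,0.0002,0],"spin": 0},
  {"jaw": 255,"delta_pos": [0.0015,0.0002,0],"spin": 0},
])

```text
t: 9.58
ee_pos: [0.5288, 0.1533, 0.0675]
orientation: [[-0.151, 0.988, 0.0], [0.988, 0.151, 0.0], [0.0, 0.0, -1.0]]
contact_force: [-0.1, 0.1, -1.0]
grip_width: 0.176
finger_force: 40.0
```

Request:
drive_tool([
  {"jaw": 255,"delta_pos": [0.0005,0.0001,0],"spin": 0},
  {"jaw": 255,"delta_pos": [0.001,0.0002,0],"spin": 0},
  {"jaw": 255,"delta_pos": [0.0015,0.0002,0],"spin": 0},
  {"jaw": 255,"delta_pos": [0.002,0.0003,0],"spin": 0},
  {"jaw": 255,"delta_pos": [0.002,0.0003,0],"spin": 0},
  {"jaw": 255,"delta_pos": [0.002,0.0003,0],"spin": 0},
])

```text
t: 10.08
ee_pos: [0.5298, 0.1534, 0.0672]
orientation: [[-0.151, 0.989, -0.002], [0.989, 0.151, -0.0], [-0.0, -0.002, -1.0]]
contact_force: [-5.1, -0.7, 0.1]
grip_width: 0.178
finger_force: 40.0
```

Fence contact at 5 N. Now I'll nudge it onto the stop again, then press down in small steps.

Request:
drive_tool([
  {"jaw": 255,"delta_pos": [0.0001,-0.0006,0],"spin": 0},
  {"jaw": 255,"delta_pos": [0.0002,-0.0012,0],"spin": 0},
  {"jaw": 255,"delta_pos": [0.0002,-0.0012,0],"spin": 0},
  {"jaw": 255,"delta_pos": [0.0002,-0.0012,0],"spin": 0},
])

```text
t: 10.42
ee_pos: [0.5298, 0.1532, 0.0673]
orientation: [[-0.151, 0.989, -0.002], [0.989, 0.151, 0.001], [0.001, -0.002, -1.0]]
contact_force: [-7.4, 6.1, -0.3]
grip_width: 0.178
finger_force: 40.0
```

Request:
drive_tool([
  {"jaw": 255,"delta_pos": [0,0,-0.0003],"spin": 0},
  {"jaw": 255,"delta_pos": [0,0,-0.0006],"spin": 0},
  {"jaw": 255,"delta_pos": [0,0,-0.0009],"spin": 0},
  {"jaw": 255,"delta_pos": [0,0,-0.0009],"spin": 0},
  {"jaw": 255,"delta_pos": [0,0,-0.0009],"spin": 0},
])

```text
t: 10.83
ee_pos: [0.5298, 0.1532, 0.067]
orientation: [[-0.151, 0.989, -0.002], [0.989, 0.151, 0.001], [0.001, -0.002, -1.0]]
contact_force: [-8.5, 6.6, 7.6]
grip_width: 0.18
finger_force: 40.0
```

Request:
drive_tool([
  {"jaw": 255,"delta_pos": [0.0006,0.0001,-0.0002],"spin": 0},
  {"jaw": 255,"delta_pos": [0.0012,0.0003,-0.0003],"spin": 0},
  {"jaw": 255,"delta_pos": [0.0014,0.0004,-0.0004],"spin": 0},
  {"jaw": 255,"delta_pos": [0.0014,0.0004,-0.0004],"spin": 0},
  {"jaw": 255,"delta_pos": [0.0014,0.0004,-0.0004],"spin": 0},
  {"jaw": 255,"delta_pos": [0.0014,0.0004,-0.0004],"spin": 0},
])

```text
t: 11.33
ee_pos: [0.5299, 0.1532, 0.0669]
orientation: [[-0.151, 0.989, -0.005], [0.989, 0.151, 0.0], [0.001, -0.005, -1.0]]
contact_force: [-13.9, 3.8, 16.3]
grip_width: 0.175
finger_force: 40.0
```

Run:
```python
from h import *
im,d,P,c=cam('wrist');b=cam('scene');e=cam('side')
s=observe();print({k:np.round(s[k],4) for k in('t','ee_pos','contact_force','orientation')})
cv2.imwrite('pics/c6.png',np.hstack([cv2.resize(im[0:290,220:400],(270,600),interpolation=2),cv2.resize(b[0][140:300,225:335],(265,600),interpolation=2),cv2.resize(e[0][190:360,230:340],(260,600),interpolation=2)])[...,::-1])
for n,Q in(('wrist',P),('side',e[2]),('scene',b[2])):
    m=(abs(Q[...,2]-.081)<.006)&(abs(Q[...,0]-.525)<.04)&(Q[...,1]>.19)&(Q[...,1]<.25)
    print(n,'top',m.sum(),np.median(Q[m][:,2]),[np.round(v,1) for v in cv2.minAreaRect((Q[m][:,:2]*1000).astype(np.float32))])
```

```text
{'t': np.float64(11.4833), 'ee_pos': array([0.5299, 0.1532, 0.0669]), 'contact_force': array([-13.4729,   4.2194,  16.6256]), 'orientation': array([[-1.510e-01,  9.885e-01, -4.700e-03],
       [ 9.885e-01,  1.510e-01,  1.000e-04],
       [ 8.000e-04, -4.700e-03, -1.000e+00]])}
wrist top 3000 0.08081582788476584 [array([522.8, 210.3]), array([13.9, 42.9]), np.float64(9.5)]
side top 226 0.08086518310973595 [array([521.7, 211.2]), array([15. , 43.9]), np.float64(7.4)]
scene top 111 0.079962395227967 [array([520.7, 210.3]), array([14.2, 43.1]), np.float64(13.2)]
```

View pics/c6.png

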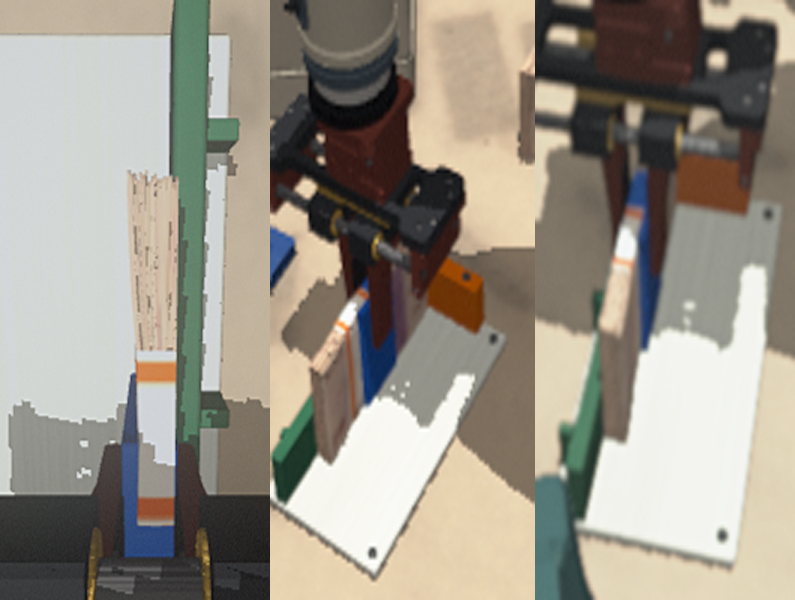

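The bundle sits flush on the fence and end-on to the stop. The downward push is a little high at 16.6 N, so I'll ease it and let it settle.

Request:
drive_tool([
  {"jaw": 255,"delta_pos": [0,0,0.0002],"spin": 0},
  {"jaw": 255,"delta_pos": [0,0,0.0004],"spin": 0},
  {"jaw": 255,"delta_pos": [0,0,0.0004],"spin": 0},
  {"jaw": 255,"delta_pos": [0,0,0.0004],"spin": 0},
  {"jaw": 255,"delta_pos": [0,0,0.0004],"spin": 0},
  {"jaw": 255,"delta_pos": [0,0,0.0004],"spin": 0},
  {"jaw": 255,"delta_pos": [0,0,0.0004],"spin": 0},
  {"jaw": 255,"delta_pos": [0,0,0.0004],"spin": 0},
])

```text
t: 12.15
ee_pos: [0.5299, 0.1533, 0.0669]
orientation: [[-0.151, 0.989, -0.005], [0.989, 0.151, 0.0], [0.001, -0.005, -1.0]]
contact_force: [-13.4, 3.3, 11.8]
grip_width: 0.178
finger_force: 40.0
```

Request:
drive_tool([
  {"jaw": 255,"delta_pos": [0,0,0],"spin": 0},
  {"jaw": 255,"delta_pos": [0,0,0],"spin": 0},
  {"jaw": 255,"delta_pos": [0,0,0],"spin": 0},
  {"jaw": 255,"delta_pos": [0,0,0],"spin": 0},
  {"jaw": 255,"delta_pos": [0,0,0],"spin": 0},
  {"jaw": 255,"delta_pos": [0,0,0],"spin": 0},
  {"jaw": 255,"delta_pos": [0,0,0],"spin": 0},
  {"jaw": 255,"delta_pos": [0,0,0],"spin": 0},
  {"jaw": 255,"delta_pos": [0,0,0],"spin": 0},
  {"jaw": 255,"delta_pos": [0,0,0],"spin": 0},
  {"jaw": 255,"delta_pos": [0,0,0],"spin": 0},
  {"jaw": 255,"delta_pos": [0,0,0],"spin": 0},
])

```text
t: 13.15
ee_pos: [0.5299, 0.1533, 0.067]
orientation: [[-0.151, 0.989, -0.005], [0.989, 0.151, 0.0], [0.001, -0.005, -1.0]]
contact_force: [-13.4, 4.5, 11.9]
grip_width: 0.174
finger_force: 40.0
```

Steady at about 12.5 N into the fence and 12 N down. I'm handing the job in.

```bash
python3 -c "
from cell import *
print(close_job())"
```

```text
the job is handed in; nothing more can be done
None
```

The blue-banded bundle is standing upright in the jig corner, against the fence and stop, held with a steady push of about 12.5 N into the fence and 12 N down. I did not touch the two orange-banded bundles in the rack, and I handed the job in at about 13 s.

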